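# Hold a sample tube down on the touch mixer

### The arm

A 6-joint arm with a two-finger parallel gripper is mounted at the origin on the work surface. World frame = base frame: x ahead of the robot, y to its left, z up, the work surface at z = 0. Lengths are in mm, angles in rad, forces in N, time in s.
With the tool pointing down it reaches from about 350 to 775 mm from the base axis. Payload 7.3 kg.
Tool frame: the origin (TCP) lies at the very end of the fingers, on their centre line; the grasp point (between the pads) lies 19 mm behind it; x points along the fingers, z is the direction in which the jaws open and shut, and the axes are right-handed (so a half turn about x gives the same grasp; the last joint's range is limited). The gripper opens to 92 mm and grips with 3 to 60 N. Pads are 19 mm wide; open, the fingers measure 130 mm over their backs; the gripper's body (75 mm by 190 mm) begins 47 mm behind the grasp point.
Start: joints at [-1.291, 0.342, 1.524, -0, 1.275, -0.146], TCP at [216.875, -478.132, 226.741] pointing down, gripper open.
Joint ranges: [-2.53, 2.53], [-0.77, 2.02], [0.04, 2.7], [-1, 4.14], [0.28, 2.66], [-3.11, 3.11]. Speed limits (rad/s): [2.57, 2.57, 3.14, 3.14, 3.14, 3.14].

### API

Orientations are given as [roll, pitch, yaw] about the fixed x, y, z axes, in that order (R = Rz(yaw) Ry(pitch) Rx(roll)).
In Python, from plant import * gives the robot as it stands.
- The arm moves only by the tool carry_out, never from a script. Its argument "rows" is a list of rows, each a list of 4 numbers: the shift along the world's x, y, z in mm, then the turn about the world's z in degrees. In form: [[x, y, z, twist], ...]. A call has 1 to 20 rows; each row is the pose to reach, as a shift and turn from the pose measured when the call began; what a row does not reach only later rows make up. A row lasts 1/12 s, in which the tool goes at most 41.7 mm and 7.16 degrees, less where a joint would pass 70% of its speed; a pose out of reach is approached as far as the arm can. A call with a gripper value outside its range is refused whole. "hand" is the finger opening in mm, from 0 to 91.8, set as the call begins (left out, the last holds). The fingers move at their own pace and stop on an object; the grip force is fixed at half the most. Time passes only in rows, so rows that repeat a pose let the fingers close. It gives the time, the measured TCP pose, the force and the opening at its end, in the units of the state.
- get_obs(): the state, without advancing time (a new reading comes with each control period).
- capture(name): name is "scene" or "side" or "wrist"; returns the picture (400x640x3 uint8, red, green, blue); there is no depth.
- camera_info(name): a dict with "camera_matrix" (3x3 intrinsics, pixels), "dist" ([k1, k2, p1, p2, k3] as OpenCV has them; the pictures are not rectified), "pose" (4x4, takes a point from camera to world coordinates); the wrist camera has in their place "mount" (4x4, takes a point from camera to tool coordinates, whose origin is the TCP and whose axes are the tool frame's). Camera axes: x right, y down, z forward; pixel columns grow to the right and rows downward; lengths in mm; the calibration is good to about 2 mm. A picture is of the moment at which its call begins: read the wrist's pose just before it. camera_info takes no time and is no camera call.
- close_job(): hands the job in, once; it reports no verdict.
The state is a dict: "time": time; "joint_positions": joint angles; "dq": joint speeds; "tau": joint torques, N m; "tool_pos": TCP position; "tcp_rot": TCP orientation; "contact_force": force on the tool from outside, world axes, zero at the start; "moment": the same for the moment, N m; "grip_width": finger opening in mm.
Only numpy, scipy, OpenCV 4.12 (cv2) and the standard library are available. Lean on these libraries where they do the work, as an engineer would, in place of code of your own. Each camera call takes 0.05 s, during which the arm holds its last target. There are 200 camera calls.

### The job

Take the yellow-capped sample tube out of the blue wire rack, keep it upright and stand its round end in the rubber cup on top of the vortex mixer. Still gripping the tube, press the cup straight down with it, about half of the cup's 10 mm travel, so that the mixer runs without the cup bottoming out; keep it pressed like that for at least five seconds and finish while still gripping the tube and holding the cup down. Leave the other tubes, the wipe box and the scanner alone.

Things in the scene. Friction and masses are not known exactly. Their poses are not given: they have to be found in the camera images.
- tube_yellow: the sample tube to be mixed: white-labelled round tube with a YELLOW cap, 100 mm long overall, 16 mm diameter, about 20 g, round bottom. The cap is 18 mm in diameter and takes the top 22 mm. Origin at the lowest point of the round bottom, z along the tube to the cap. At the start it stands in the wire rack, its bottom 8 mm above the bench, its cap top 108 mm above the bench; it has about 1.5 mm of play all round in its cell. Grip it by the cap from above
- tube_red: like the yellow-capped tube but with a RED cap; stands in the same rack; leave it alone. Origin at the lowest point of its bottom
- tube_green: like the yellow-capped tube but with a GREEN cap; stands in the same rack; leave it alone. Origin at the lowest point of its bottom
- rack: blue wire tube rack, fixed to the bench, 113 mm (its x) by 201 mm (its y), 64 mm high, 5 by 9 square cells of 22 mm pitch. Origin at the centre of its underside, on the bench, z up. The tubes stand in cells whose centres are at (-22, -66), (22, 0) and (-22, 66) mm in the rack's x, y; which tube is in which cell varies. Rack and mixer may change sides
- mixer: touch-operated vortex mixer, pale grey case with dark base and a blue sloped control panel at its -x end, fixed to the bench, 149 mm deep (its x), 127 mm wide (its y), case top 94 mm above the bench (a low grey collar round the cup rises to 102 mm). Origin at the centre of its underside, z up. The cup's axis is vertical and stands at x = +18 mm, y = 0 in its frame
- cup_floor (a point): centre of the inner floor of the dark rubber cup on top of the mixer; rides with the cup. With the cup up it lies 120 mm above the bench. The cup's rim is 16 mm above this point and 42 mm across outside; the inside is a cone, about 33 mm wide at the rim and 22 mm at the floor, so it centres the round bottom of the tube
- mixer_cup (a joint): how far the cup is pressed down, in m: 0 up (at rest), 0.010 on its bottom stop. A spring pushes it up: about 2.5 N to start it moving, then 1 N per mm more (about 7.5 N at half travel, 12.5 N at the bottom). The touch switch closes by 3 mm; beyond 8.5 mm the cup is bottoming out
- wipe_box: white and blue cardboard box of lab wipes, 115 x 118 x 126 mm high, loose on the bench beyond the work; leave it alone. Origin at the centre of its underside
- scanner: black bar code scanner in its round-footed stand (foot 120 mm across, about 230 mm high), loose on the bench to the robot's right; leave it alone. Origin at the centre of its foot
Not all that is in view belongs to the job. What is shaped like the tube_yellow but pink is not meant. Leave any green look-alike of the mixer alone.

How it is judged:
By the outcome, as a careful person would: the job done as asked, in the order asked, and still so for the second after the job is handed in, while the arm keeps its last pose, push and grip.
It also fails if it takes over 58 s, if anything falls off the work surface, if the arm or the gripper's body presses on something with over 40 N, if the wrist force passes 120 N, or if a joint passes its speed limit or range.

## Working session

There is one attempt and no reset: what is moved stays moved. The work goes in short steps, Python scripts to look and compute and a tool call to move; the robot and the scene stay as the last step left them, time stands still between calls to the robot, and variables do not carry over. Pictures are saved under pics/ and viewed, about 8 in all and at most 12, crops included, and the job is handed in when it is done.

Besides the shell and the picture viewer there is one more tool, called in YAML: its name, and indented under it one key for each argument. carry_out: Moves the arm, as the interface text tells. Its arguments: {"type":"object","properties":{"rows":{"type":"array"},"hand":{"type":"number"}},"required":["rows"]}

```bash
mkdir -p pics
python3 - <<'E'
from plant import *
import cv2
o=get_obs();print(o)
for n in ["scene","side","wrist"]:
    im=capture(n);cv2.imwrite(f"pics/{n}0.png",im[:,:,::-1]);i=camera_info(n);print(n,i)
E
```

```text
{'time': 0.0, 'joint_positions': array([-1.29101710e+00,  3.42694762e-01,  1.52500877e+00,  1.23376099e-05,
        1.27536213e+00, -1.46010218e-01]), 'dq': array([ 0.00031182,  0.00059178, -0.00069064, -0.00020504, -0.00098691,
       -0.00026734]), 'tau': array([ 1.03308135e-03, -4.31243491e+01, -2.44219673e+01,  7.16590066e-02,
        5.57850022e-02, -1.21453668e-04]), 'tool_pos': array([ 216.75542941, -477.73518454,  226.06233795]), 'tcp_rot': array([2.98757328, 1.56932327, 1.8425628 ]), 'contact_force': array([-0.1614068 , -0.76818886, -0.43510684]), 'moment': array([0.00686121, 0.00615767, 0.06293879]), 'grip_width': 92.275008936712}
scene {'camera_matrix': array([[362.35782437,   0.        , 327.18850683],
       [  0.        , 362.35782437, 200.27147035],
       [  0.        ,   0.        ,   1.        ]]), 'dist': array([-0.07598313,  0.        ,  0.        ,  0.        ,  0.        ]), 'pose': array([[ 7.60637045e-01,  5.25483349e-01, -3.81180451e-01,
         9.09468386e+02],
       [ 6.49111957e-01, -6.07306769e-01,  4.58074399e-01,
        -5.86696772e+02],
       [ 9.2
[... 681 characters left out ...]
,
       [ 0.00000000e+00,  0.00000000e+00,  0.00000000e+00,
         1.00000000e+00]])}
wrist {'camera_matrix': array([[286.7425215 ,   0.        , 319.08281434],
       [  0.        , 286.7425215 , 199.60209977],
       [  0.        ,   0.        ,   1.        ]]), 'dist': array([-0.01899947,  0.        ,  0.        ,  0.        ,  0.        ]), 'mount': array([[-1.93678569e-04, -2.96996828e-01,  9.54878446e-01,
        -1.57065089e+02],
       [ 6.81975207e-04, -9.54878281e-01, -2.96996639e-01,
         7.90697331e+01],
       [ 9.99999749e-01,  5.93681542e-04,  3.87483933e-04,
        -4.12530079e-01],
       [ 0.00000000e+00,  0.00000000e+00,  0.00000000e+00,
         1.00000000e+00]])}
```

View pics/scene0.png

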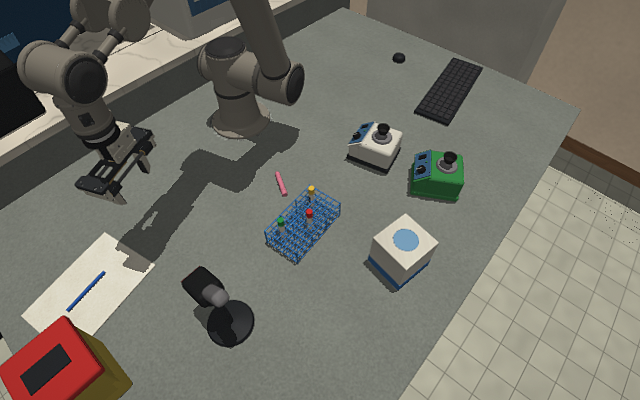

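View pics/side0.png

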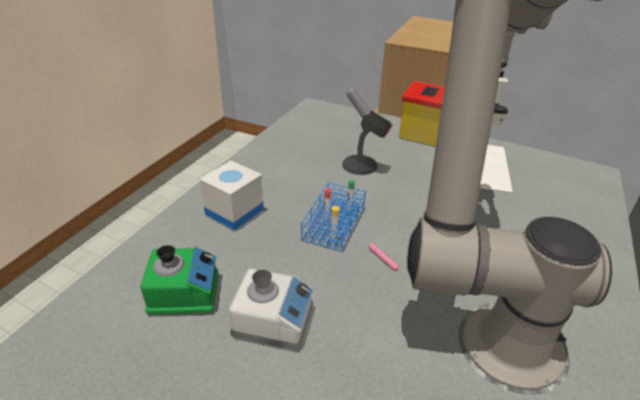

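The scene view shows yellow cap (311,189), red (309,213), green (281,221) and white mixer cup (382,128). The side view shows yellow cap (336,210) and cup (262,277). The pink tube and green mixer are decoys. I'll enlarge these spots to read them more exactly.

```bash
python3 - <<'E'
import cv2,numpy as np
s=cv2.imread("pics/scene0.png");d=cv2.imread("pics/side0.png")
c=lambda im,x,y,w,h,k:cv2.resize(im[y:y+h,x:x+w],None,fx=k,fy=k,interpolation=cv2.INTER_CUBIC)
a=np.hstack([c(s,260,180,80,60,5),c(s,345,115,80,60,5)])
b=np.hstack([c(d,295,180,80,60,5),c(d,225,260,80,60,5)])
cv2.imwrite("pics/crop.png",np.vstack([a,b]))
E
cat > h.py <<'E'
import numpy as np,cv2
from plant import *
from scipy.spatial.transform import Rotation as R
def pose(name,o=None):
    i=camera_info(name)
    if name!="wrist": return i,i["pose"]
    T=np.eye(4);T[:3,:3]=R.from_euler("xyz",o["tcp_rot"]).as_matrix();T[:3,3]=o["tool_pos"]
    return i,T@i["mount"]
def ray(name,uv,o=None):
    i,P=pose(name,o)
    p=cv2.undistortPoints(np.array([[uv]],float),i["camera_matrix"],i["dist"])[0,0]
    return P[:3,3],P[:3,:3]@np.array([*p,1])
def atz(name,uv,z,o=None):
    c,d=ray(name,uv,o);return (c+d*(z-c[2])/d[2]).round(1)
def tri(l):
    A=np.zeros((3,3));b=np.zeros(3)
    for c,d in l:
        d=d/np.linalg.norm(d);M=np.eye(3)-np.outer(d,d);A+=M;b+=M@c
    return np.linalg.solve(A,b).round(1)
def proj(name,p,o=None):
    i,P=pose(name,o);Q=np.linalg.inv(P)
    return cv2.projectPoints(np.array(p,float).reshape(-1,3),cv2.Rodrigues(Q[:3,:3])[0],Q[:3,3],i["camera_matrix"],i["dist"])[0][:,0].round(1)
E
```

```text
(no output)
```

View pics/crop.png

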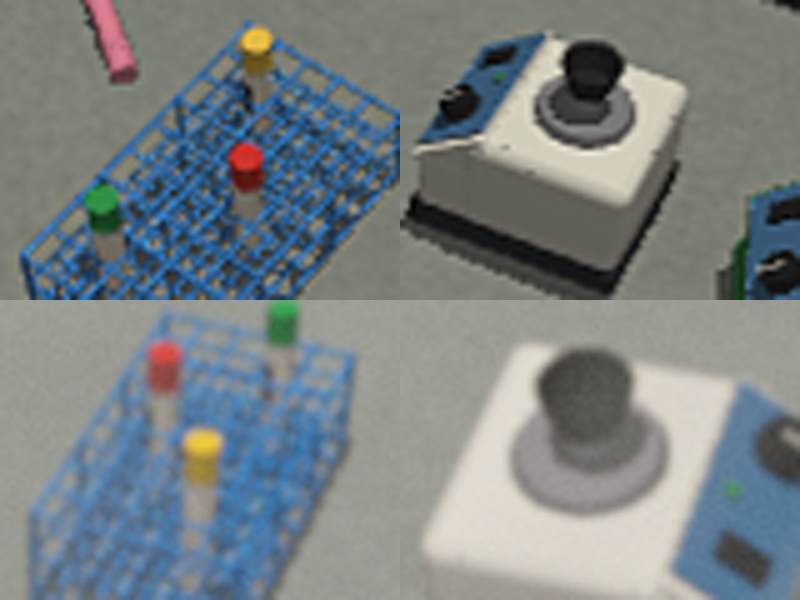

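The crop gives cap tops and cup rim in both views (crop pixels divided by 5 plus offset). I'll triangulate and check against known heights.

Run:
```python
from h import *
for n,a,b,z in [("Y",(311,187.1),(335.2,207.6),108),("R",(309,210.6),(327.8,190),108),("G",(280.4,218.8),(351.4,181.3),108),("cup",(383.6,126),(262,274.2),136)]:
    print(n,atz("scene",a,z),atz("side",b,z),tri([ray("scene",a),ray("side",b)]))
o=get_obs();print(R.from_euler("xyz",o["tcp_rot"]).as_matrix().round(3))
```

```text
Y [ 472.2 -132.4  108. ] [ 474.8 -134.2  108. ] [ 473.6 -133.   109.4]
R [ 521.5 -195.1  108. ] [ 522.9 -195.9  108. ] [ 522.2 -195.3  108.7]
G [ 482.6 -263.2  108. ] [ 483.6 -263.2  108. ] [ 483.2 -263.2  108.3]
cup [495.2 179.1 136. ] [500.9 168.7 136. ] [498.  173.4 141.5]
[[-0.     0.911  0.413]
 [ 0.001  0.413 -0.911]
 [-1.     0.    -0.001]]
```

Run:
```python
from h import *
print(atz("scene",(230,325),5),atz("side",(360,164),5),tri([ray("scene",(195,276)),ray("side",(380,122))]))
print(atz("scene",(405,235),126))
```

```text
[ 554.1 -526.     5. ] [ 549.7 -522.8    5. ] [ 490.8 -515.8  177. ]
[ 760.2 -103.2  126. ]
```

carry_out:
  rows:
    - [3, 4, 0, 0]
    - [12, 16, 0, -1]
    - [26, 35, 0, -2]
    - [44, 59, 0, -4]
    - [64, 86, 0, -6]
    - [84, 113, 0, -8]
    - [104, 140, 0, -10]
    - [124, 167, 0, -12]
    - [144, 194, 0, -14]
    - [164, 221, 0, -16]
    - [184, 247, -2, -18]
    - [203, 273, -5, -19]
    - [220, 295, -8, -20]
    - [234, 314, -10, -20]
    - [245, 328, -12, -20]
    - [252, 338, -14, -20]
    - [256, 343, -15, -20]
    - [257, 344, -16, -20]
    - [257, 344, -16, -20]
    - [257, 344, -16, -20]
  hand: 50

```text
time: 1.82
tool_pos: [473.4, -134.3, 210.2]
tcp_rot: [-2.973, 1.57, 1.816]
contact_force: [0.5, 0.2, 0.1]
grip_width: 49.8
```

Run:
```python
from h import *
o=get_obs();print(o["time"],o["tool_pos"],o["contact_force"],o["grip_width"],R.from_euler("xyz",o["tcp_rot"]).as_matrix().round(3))
im=capture("wrist")
for p in [(473.5,-133.3,108),(522.2,-195.3,108),(483.2,-263.2,108)]: print(proj("wrist",p,o))
cv2.imwrite("pics/w1.png",im[:,:,::-1])
```

```text
1.8167 [ 473.42455024 -134.29093717  210.17482242] [0.52096209 0.21822078 0.06621246] 49.811749716498355 [[-0.     0.997  0.076]
 [ 0.001  0.076 -0.997]
 [-1.    -0.    -0.001]]
[[317.9 197.8]]
[[390.6 151.3]]
[[455.2 198.2]]
```

View pics/w1.png

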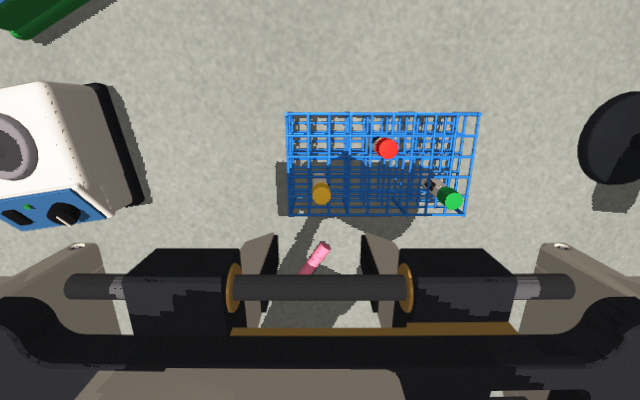

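The wrist view shows the yellow cap at about (321,193), with red (388,148) and green (453,201).

Run:
```python
from h import *
o=get_obs()
im=cv2.imread("pics/w1.png");h=cv2.cvtColor(im,cv2.COLOR_BGR2HSV)
m=cv2.inRange(h,(12,120,80),(35,255,255));m[:170]=0;m[230:]=0;m[:,:280]=0;m[:,360:]=0
y,x=np.where(m>0);print(x.min(),x.max(),y.min(),y.max(),x.mean(),y.mean())
print("mean cap z97",atz("wrist",(x.mean(),y.mean()),100,o))
for p in [(321,193),(388,148),(453,201)]: print(atz("wrist",p,108,o))
cv2.imwrite("pics/w1c.png",cv2.resize(im[170:220,290:350],None,fx=10,fy=10,interpolation=cv2.INTER_CUBIC))
```

```text
312 330 182 204 320.9149560117302 193.10263929618768
mean cap z97 [ 476.  -136.2  100. ]
[ 478.4 -136.   108. ]
[ 525.  -192.7  108. ]
[ 480.2 -262.   108. ]
```

View pics/w1c.png

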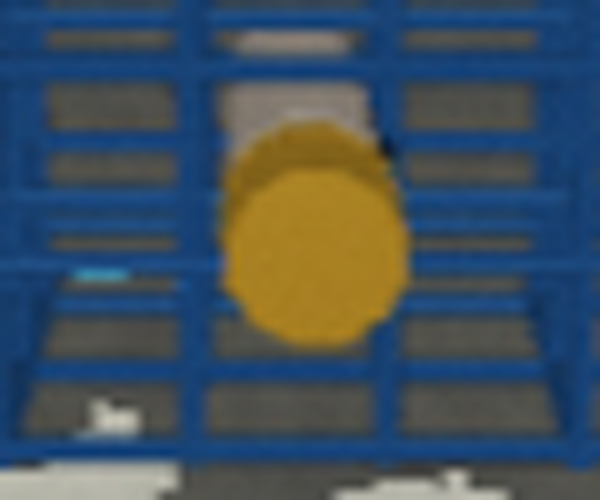

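The top-disc centre is at (321.1,195.2), which gives about (476,-136). The two fixed cameras say (473.5,-133). I'll go lower between these and check from near.

carry_out:
  rows:
    - [0, 0, -3, 0]
    - [1, 0, -12, 0]
    - [2, -1, -24, 0]
    - [2, -1, -38, 0]
    - [2, -1, -52, 0]
    - [2, -1, -64, 0]
    - [2, -1, -72, 0]
    - [2, -1, -77, 0]
    - [2, -1, -80, 0]
    - [2, -1, -80, 0]
    - [2, -1, -80, 0]
    - [2, -1, -80, 0]

```text
time: 2.87
tool_pos: [475.8, -135.6, 130.8]
tcp_rot: [1.921, 1.57, 0.426]
contact_force: [0.3, 0.4, 0.5]
grip_width: 49.6
```

Run:
```python
from h import *
o=get_obs();print(o["time"],o["tool_pos"])
im=capture("wrist")[:,:,::-1]
print(proj("wrist",[*o["tool_pos"][:2],108],o))
cv2.imwrite("pics/w2.png",im)
cv2.imwrite("pics/w2c.png",cv2.resize(im[150:270,240:400],None,fx=5,fy=5,interpolation=cv2.INTER_CUBIC))
```

```text
2.8667 [ 475.77448231 -135.62473414  130.83112857]
[[318.8 232. ]]
```

View pics/w2c.png

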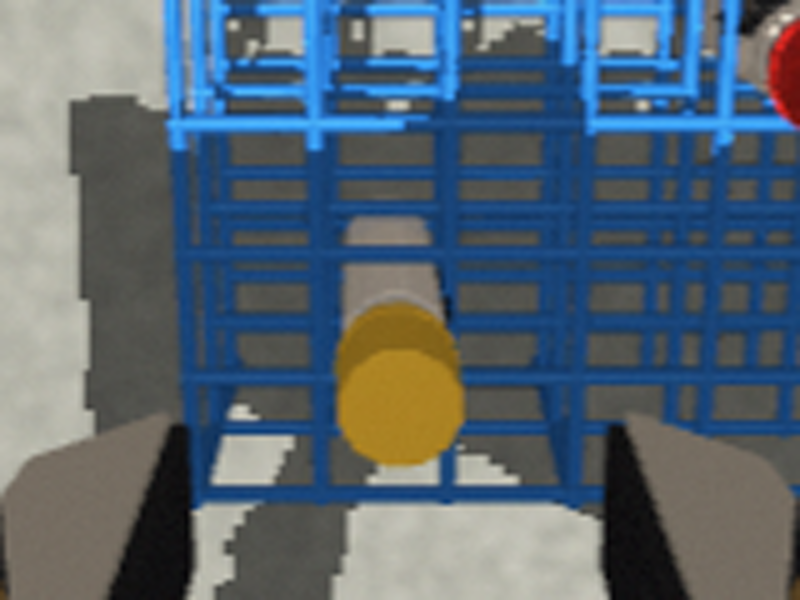

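The cap-top centre is at (320,231.4) and the tool axis projects to (318.8,232), with the finger midpoint at about 319.7. It is centred, so I'll descend and grip.

carry_out:
  rows:
    - [0, 0, -4, 0]
    - [0, 0, -14, 0]
    - [0, 0, -26, 0]
    - [0, 0, -38, 0]
    - [0, 0, -47, 0]
    - [0, 0, -51, 0]
    - [0, 0, -53, 0]
    - [0, 0, -53, 0]
    - [0, 0, -53, 0]

```text
time: 3.67
tool_pos: [476.1, -135.7, 78.2]
tcp_rot: [1.575, 1.569, 0.08]
contact_force: [-0.0, -0.5, 0.3]
grip_width: 49.5
```

carry_out:
  rows:
    - [0, 0, 0, 0]
    - [0, 0, 0, 0]
    - [0, 0, 0, 0]
    - [0, 0, 0, 0]
    - [0, 0, 0, 0]
    - [0, 0, 0, 0]
    - [0, 0, 0, 0]
    - [0, 0, 0, 0]
    - [0, 0, 0, 0]
    - [0, 0, 0, 0]
  hand: 5

```text
time: 4.5
tool_pos: [476.1, -135.6, 78.3]
tcp_rot: [1.631, 1.569, 0.136]
contact_force: [-0.1, 1.4, 1.7]
grip_width: 17.1
```

carry_out:
  rows:
    - [0, 0, 2, 0]
    - [0, 0, 7, 0]
    - [0, 0, 14, 0]
    - [0, 0, 22, 0]
    - [0, 0, 32, 0]
    - [0, 0, 44, 0]
    - [0, 0, 57, 0]
    - [0, 0, 70, 0]
    - [0, 0, 84, 0]
    - [0, 0, 98, 0]
    - [0, 0, 112, 0]
    - [0, 0, 125, 0]
    - [0, 0, 137, 0]
    - [0, 0, 147, 0]
    - [0, 0, 153, 0]
    - [0, 0, 155, 0]
    - [0, 0, 155, 0]
    - [0, 0, 155, 0]

```text
time: 6.0
tool_pos: [475.8, -135.6, 233.0]
tcp_rot: [1.829, 1.569, 0.334]
contact_force: [0.5, -0.7, -0.6]
grip_width: 17.2
```

carry_out:
  rows:
    - [0, 2, 0, 0]
    - [1, 9, 0, 0]
    - [2, 20, 0, 0]
    - [3, 34, 0, 0]
    - [4, 50, 0, 0]
    - [6, 68, 0, 0]
    - [7, 88, 0, 0]
    - [9, 108, 0, 0]
    - [11, 128, 0, 0]
    - [12, 148, 0, 0]
    - [14, 168, 0, 0]
    - [16, 188, 0, 0]
    - [17, 206, 0, 0]
    - [19, 222, 0, 0]
    - [20, 235, 0, 0]
    - [21, 244, 0, 0]
    - [21, 249, 0, 0]
    - [21, 251, 0, 0]
    - [21, 251, 0, 0]
    - [21, 251, 0, 0]

```text
time: 7.67
tool_pos: [496.8, 115.1, 232.9]
tcp_rot: [1.686, 1.57, 0.19]
contact_force: [0.3, -0.7, -1.0]
grip_width: 17.4
```

Run:
```python
from h import *
o=get_obs();print(o["time"],o["tool_pos"],R.from_euler("xyz",o["tcp_rot"]).as_matrix().round(3))
im=capture("wrist")[:,:,::-1]
print(proj("wrist",[498,173.4,136],o))
cv2.imwrite("pics/w3.png",im)
```

```text
7.6667 [496.76302239 115.11612462 232.94091578] [[ 0.001  0.997  0.076]
 [ 0.     0.076 -0.997]
 [-1.     0.001 -0.   ]]
[[256.  193.9]]
```

View pics/w3.png

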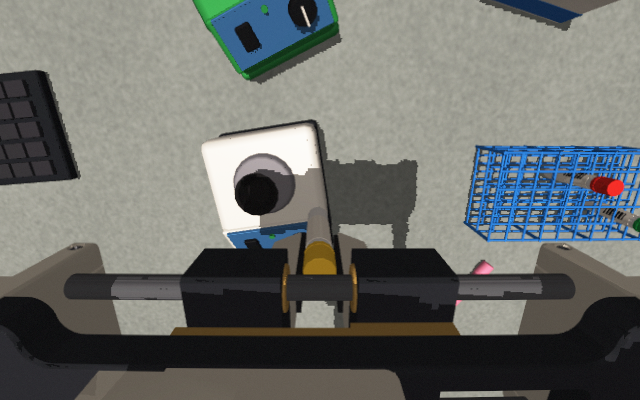

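The wrist view shows the cup rim at about (257,195), as expected from the fixed cameras, and the tube hanging straight. I'll refine this with a fit to the dark ellipse.

Run:
```python
from h import *
o=get_obs()
im=cv2.imread("pics/w3.png");g=im.max(2)
m=((g<70)*255).astype(np.uint8);m[:140]=0;m[218:]=0;m[:,:225]=0;m[:,295:]=0
c=max(cv2.findContours(m,0,1)[0],key=cv2.contourArea);print(cv2.fitEllipse(c),cv2.boundingRect(c))
e=cv2.fitEllipse(c)
for p in [(257,195),e[0]]: print(atz("wrist",p,136,o))
t=np.linspace(0,6.28,60);P=proj("wrist",np.c_[497+21*np.cos(t),172.5+21*np.sin(t),0*t+136],o);print(P.min(0),P.max(0))
cv2.imwrite("pics/w3c.png",cv2.resize(im[150:230,215:335],None,fx=6,fy=6,interpolation=cv2.INTER_CUBIC))
```

```text
((262.2298583984375, 193.29266357421875), (40.965702056884766, 59.013458251953125), 85.0422134399414) (235, 171, 60, 45)
[497.  172.3 136. ]
[499.1 167.5 136. ]
[234.  172.7] [279.4 216.3]
```

View pics/w3c.png

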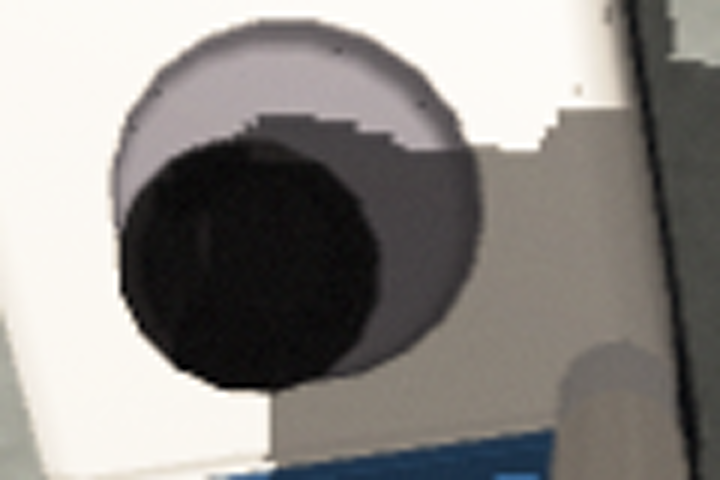

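The rim spans u 235–278 and v 173–215, which matches a cup centre at (497,172.5). I'll move over the cup and lower to just above its floor.

carry_out:
  rows:
    - [0, 3, 0, 0]
    - [0, 11, 0, 0]
    - [0, 22, 0, 0]
    - [0, 35, 0, 0]
    - [0, 46, 0, 0]
    - [0, 53, 0, 0]
    - [0, 57, 0, 0]
    - [0, 57.4, 0, 0]
    - [0, 57.4, -2, 0]
    - [0, 57.4, -7, 0]
    - [0, 57.4, -14, 0]
    - [0, 57.4, -21, 0]
    - [0, 57.4, -28, 0]
    - [0, 57.4, -33, 0]
    - [0, 57.4, -36, 0]
    - [0, 57.4, -38, 0]
    - [0, 57.4, -38, 0]
    - [0, 57.4, -38, 0]
    - [0, 57.4, -38, 0]

```text
time: 9.3
tool_pos: [497.0, 172.4, 195.3]
tcp_rot: [1.7, 1.569, 0.205]
contact_force: [0.7, 0.4, -0.4]
grip_width: 17.0
```

Run:
```python
from h import *
o=get_obs();print(o["time"],o["tool_pos"],o["contact_force"])
d=[];
for n,(x,y,w,h,k) in dict(scene=(345,70,100,100,6),side=(190,180,120,150,4)).items():
    im=capture(n)[:,:,::-1];d.append(cv2.resize(im[y:y+h,x:x+w],(int(600*w/h) if n=="side" else 320,600 if n=="side" else 320)))
    fs=get_obs()["contact_force"];print(fs)
d[0]=cv2.copyMakeBorder(d[0],0,280,0,0,0)
cv2.imwrite("pics/p4.png",np.hstack(d))
```

```text
9.3 [497.01566926 172.39957544 195.28532115] [ 0.66767052  0.43504857 -0.35642775]
[0.01781829 0.07176886 0.1967656 ]
[ 0.64882386  0.44587724 -0.38829854]
```

View pics/p4.png

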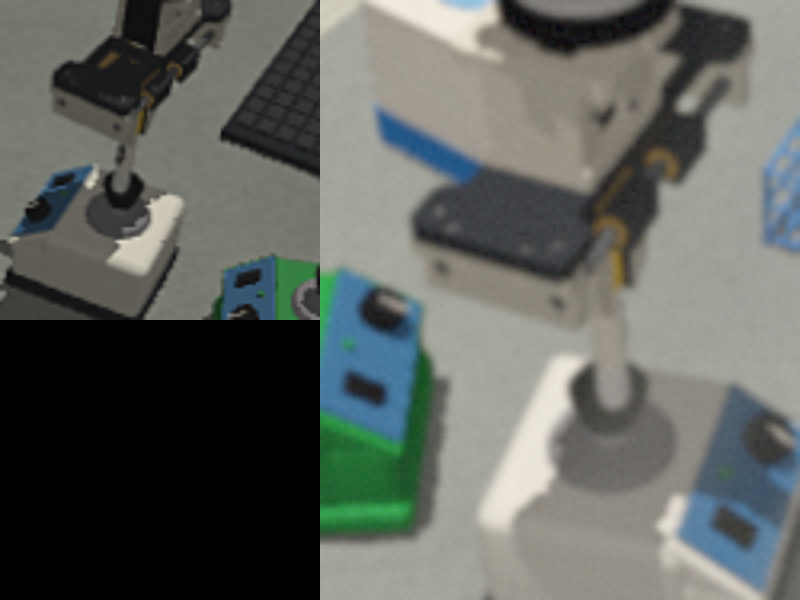

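The tube stands upright and centred in the cup in both views. The side view shows it entering at about (612,385). Next I'll press slowly and watch the force.

carry_out:
  rows:
    - [0, 0, -1, 0]
    - [0, 0, -2, 0]
    - [0, 0, -3, 0]
    - [0, 0, -3.5, 0]
    - [0, 0, -4, 0]
    - [0, 0, -4, 0]
    - [0, 0, -4, 0]
    - [0, 0, -4, 0]

```text
time: 10.07
tool_pos: [497.0, 172.4, 191.3]
tcp_rot: [1.708, 1.569, 0.213]
contact_force: [-0.2, -0.5, -0.5]
grip_width: 17.1
```

carry_out:
  rows:
    - [0, 0, -0.5, 0]
    - [0, 0, -1, 0]
    - [0, 0, -1.5, 0]
    - [0, 0, -2, 0]
    - [0, 0, -2.5, 0]
    - [0, 0, -3, 0]
    - [0, 0, -3, 0]
    - [0, 0, -3, 0]
    - [0, 0, -3, 0]
    - [0, 0, -3, 0]

```text
time: 10.9
tool_pos: [497.1, 172.4, 188.5]
tcp_rot: [1.699, 1.569, 0.203]
contact_force: [0.2, 0.6, 3.0]
grip_width: 17.2
```

carry_out:
  rows:
    - [0, 0, -0.5, 0]
    - [0, 0, -1, 0]
    - [0, 0, -1.5, 0]
    - [0, 0, -2, 0]
    - [0, 0, -2.5, 0]
    - [0, 0, -3, 0]
    - [0, 0, -3, 0]
    - [0, 0, -3, 0]
    - [0, 0, -3, 0]
    - [0, 0, -3, 0]

```text
time: 11.73
tool_pos: [497.4, 172.5, 185.8]
tcp_rot: [1.698, 1.568, 0.202]
contact_force: [-0.8, -0.0, 6.0]
grip_width: 17.2
```

Run:
```python
from h import *
f=[];z=[]
for k in range(8):
    capture("wrist");o=get_obs();f.append(o["contact_force"]);z.append(o["tool_pos"][2])
print(o["time"],np.mean(f,0),np.std(f,0),np.mean(z),o["grip_width"])
d=[]
for n,(x,y,w,h,k) in dict(scene=(345,70,100,100,6),side=(230,220,90,90,4)).items():
    im=capture(n)[:,:,::-1];d.append(cv2.resize(im[y:y+h,x:x+w],(400,400)))
cv2.imwrite("pics/p5.png",np.hstack(d))
```

```text
12.1333 [-0.26722631 -0.21277378  6.52571546] [0.71693926 0.37373161 0.50609079] 185.82254405965523 16.913116283021726
```

View pics/p5.png

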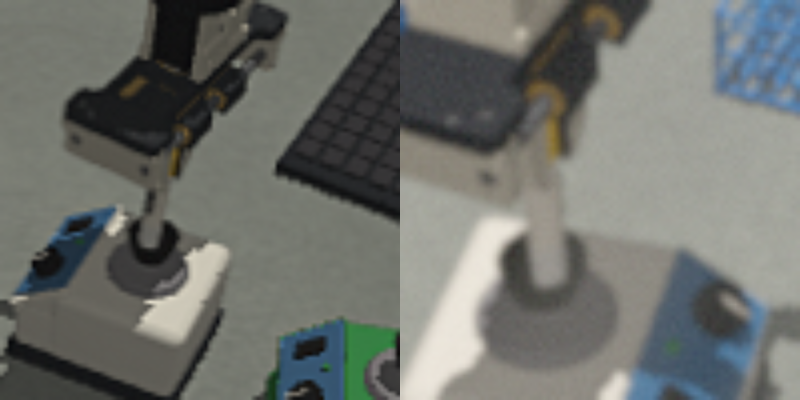

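Both views show the tube upright in the lowered cup. At 6.5 N (6.8–7 N with the bias added) the press is about 4.2 mm. I'll go 0.7 mm further and then hold.

carry_out:
  rows:
    - [0, 0, -0.4, 0]
    - [0, 0, -0.7, 0]
    - [0, 0, -0.7, 0]
    - [0, 0, -0.7, 0]
    - [0, 0, -0.7, 0]
    - [0, 0, -0.7, 0]
    - [0, 0, -0.7, 0]
    - [0, 0, -0.7, 0]
    - [0, 0, -0.7, 0]
    - [0, 0, -0.7, 0]
    - [0, 0, -0.7, 0]
    - [0, 0, -0.7, 0]
    - [0, 0, -0.7, 0]
    - [0, 0, -0.7, 0]
    - [0, 0, -0.7, 0]
    - [0, 0, -0.7, 0]
    - [0, 0, -0.7, 0]
    - [0, 0, -0.7, 0]
    - [0, 0, -0.7, 0]
    - [0, 0, -0.7, 0]

```text
time: 13.9
tool_pos: [497.6, 172.5, 185.5]
tcp_rot: [1.677, 1.567, 0.181]
contact_force: [0.2, -0.6, 6.1]
grip_width: 17.0
```

Run:
```python
from h import *
f=[];z=[]
for k in range(110):
    capture("wrist");o=get_obs();f.append(o["contact_force"]);z.append(o["tool_pos"][2])
f=np.array(f)
print(o["time"],f[:55].mean(0),f[55:].mean(0),np.mean(z),z[-1],o["grip_width"],o["tool_pos"])
cv2.imwrite("pics/p6.png",capture("side")[:,:,::-1])
```

```text
19.4 [-0.45543524 -0.19057132  6.70419637] [-0.36528365 -0.22090266  6.73039173] 185.51114225172677 185.51754335034184 17.37398801511334 [497.5553269  172.48974453 185.51754335]
```

View pics/p6.png

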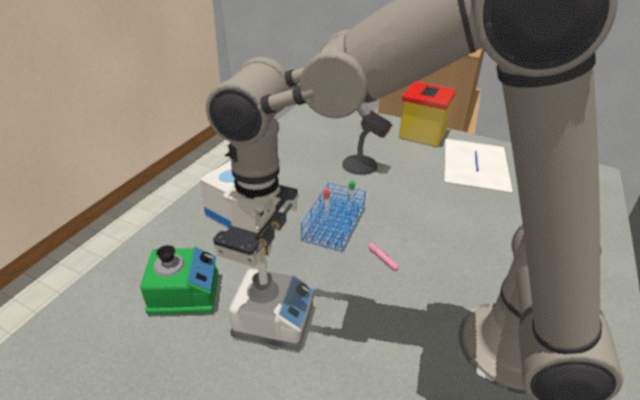

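The cup has been held for 7.5 s at about 4.5–4.8 mm, with the tube gripped and the red and green tubes, wipe box and scanner where they were. I'm handing in.

Run:
```python
from plant import *
o=get_obs();print(o["time"],o["contact_force"],o["grip_width"]);print(close_job())
```

```text
19.45 [ 0.18343482 -1.05223396  7.10431854] 17.21350511312565
the job is handed in; nothing more can be done
None
```

The yellow-capped tube is standing in the white mixer's cup, pressing it down about half its travel, and I handed the job in at 19.5 s with the tube still gripped.

- **Press depth:** the steady force was about 6.7 N (about 7 N with the sensor's small offset), which means about 4.5 mm of travel. The tool height gives about 4.8 mm. Both are clear of the 3 mm switch point and the 8.5 mm bottoming point.
- **Hold:** I kept it there for about 7.5 s at 4 mm or more, the last 5.5 s without any commanded movement. The tool height was steady and the force did not drift.
- **Grip and position:** the finger opening stayed near 17 mm. The last views showed the tube upright in the cup.
- **Other items:** the red and green tubes, wipe box, scanner, pink tube and green mixer looked unmoved in the last side view.

The wrist camera and the two fixed cameras disagreed by 2–3 mm on where the yellow tube stood. I settled that with a closer wrist picture before gripping. I could not read the cup's travel or whether the mixer was running directly, so the depth rests on force and tool height.

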